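# Press the stopper home on a cut-glass flask

### The job

The small square glass flask has been knocked over on the bench and its stopper is not yet home. With the press's safety catch still on, stand the flask upright, set down gently, in the middle of the press's rubber seat; then flip the catch all the way over, clear of the lever, and pull the lever forward and down by its black handle until its foot has pushed the stopper fully home. Finish while still holding the lever down there (a spring lifts it if you let go), and leave the other things on the bench alone.

Things in the scene. Friction and masses are not known exactly. Their poses are not given: they have to be found in the camera images.
- flask_mid (a point): the toppled flask, dark red cut glass: square body 48 x 48 mm and 64 mm tall with flat sides, then a short round neck (about 24-28 mm across) whose lip is 80 mm above the underside; it starts lying on one flat side on the bench with its neck pointing roughly towards the robot. About 0.25 kg. The point is the centre of the square body (32 mm above the underside); z runs along the flask from underside to neck, x and y are square to the flat sides.
- stopper_top (a point): centre of the flat top of the flask's wooden stopper, a disc 32 mm across and 14 mm thick on a cork shank in the neck. At the start the disc stands 5 to 7 mm proud of the lip, its top about 101 mm above the flask's underside; home it rests on the lip, its top 94 mm above the underside.
- stopper (a joint): how far the stopper has been pushed in, m: 0 = standing 7 mm proud, 0.007 = fully home. Tight cork: about 12 N to move it, it stays where it is pushed.
- press: small grey cast hand-lever press bolted to the bench. Origin on the bench; its x points away from the operator's front (from the seat to the hinge post), y to the left seen from the front, z up. Base plate 300 mm (x, from -130 to +170) by 150 mm (y) and 18 mm thick; hinge post (45 mm deep, 44 mm wide) 110 mm behind the seat; a bracket on the post's left (+y) carries the catch, out to y = +91 mm.
- press_seat (a point): centre of the upper face of the rubber seat, 70 x 70 mm, 21 mm above the bench, where the flask has to stand. Axes as the press. Nothing stands above the seat while the lever is up.
- press_hinge (a point): centre of the lever's hinge, 137 mm above the bench, 110 mm behind the seat's centre; the hinge axis runs along the press's y.
- lever (a joint): lever angle, rad: 0 = parked, leaning 0.209 rad (12 degrees) back from upright; 1.571 + 0.209 = 1.78 = level, pointing to the press's front (-x): with the flask on the seat this is where the stopper is home, and its foot meets the standing-proud stopper at about 1.71. Limit 1.86. A spring returns it to 0; near the bottom the handle needs about 5 N, and about 12 N while the stopper moves. Barred by the catch bar until the catch has turned past about 1 rad.
- lever_grip (a point): middle of the lever's handle: a black round sleeve 26 mm across, 74 mm long, turning freely on a pin parallel to the hinge, sticking out to the right (-y of the press) of the lever's end, from 13 to 87 mm off the lever's plane. The point is 50 mm right of that plane, 190 mm from the hinge axis (about 323 mm above the bench when parked). Its axes spin with the sleeve.
- lever_foot (a point): centre of the face of the lever's round rubber foot, 36 mm across, on the lever's front side 110 mm from the hinge, 22 mm off the lever's centre line. The lever itself is a steel bar 20 mm wide (y) and 16 mm thick.
- catch (a joint): safety catch angle, rad: 0 = on, its bar lying level across the front of the lever; grows as the bar is swung up and over to the left (+y of the press); 1.75 = against the stop, fully over. Stays where it is left (stiff pivot, about 2 N at the thumb tab).
- catch_pivot (a point): the catch's pivot, 190 mm above the bench, 80 mm left (+y) of the lever's plane and 5 mm nearer the front than the hinge; it turns about the press's x axis. The bar is 14 mm high and 10 mm thick and reaches 110 mm from the pivot to the right, across the lever.
- catch_tab (a point): the catch's thumb tab, a steel plate 22 mm (press x) by 10 mm (press y) standing up from the pivot pin to 50 mm above the pivot's axis when the catch is on; it lies 33 mm nearer the front than the bar. The point is 30 mm from the pivot's axis, at mid-thickness. Pushing the tab to the left (+y of the press) and down turns the catch off; it then lies level or lower, pointing left, and the bar stands up.
- tumbler: bystander: standing dark red glass tumbler, 72 mm across, 85 mm tall; origin at its underside. Leave alone.
- bowl: bystander: dark red glass bowl, 110 mm across, 50 mm tall; origin at its underside. Leave alone.
- pen_pot: bystander: dark steel pot of pens, 64 mm across, about 150 mm tall; origin at its underside. Leave alone.
Not all that is in view belongs to the job. Leave any purple look-alike of the part that bears flask_mid alone.

How it is judged:
On the way, in this order (a step that is already met when the one before it is completed fails the run):
1. the flask stands upright on the middle of the seat, the catch still on and the lever up (angle between flask_mid's own z axis and vertical below 0.1 rad and horizontal distance between flask_mid and press_seat below 0.015 m and z of flask_mid in the frame of press_seat below 0.036 m and value of joint catch below 0.5 rad and value of joint lever below 0.3 rad), for 0.2 s.
2. the catch is flipped over, clear of the lever (value of joint catch above 1.25 rad), for 0.1 s.
3. the lever is down and the stopper is home (value of joint lever above 1.7 rad and value of joint stopper above 0.0052 m), for 0.2 s.
At the end, for the whole second after the job is handed in: The flask stands upright (within 0.1 rad) on the press's seat, within 18 mm of its centre, the stopper is home (within 1.8 mm), the catch is flipped over (past 1.25 rad), and the robot is still holding the lever down (past 1.7 rad, over 1 N) so that its foot stays on the stopper (all of step 3 and value of joint catch above 1.25 rad and z of stopper_top in the frame of press_seat below 0.097 m and angle between flask_mid's own z axis and vertical below 0.1 rad and horizontal distance between flask_mid and press_seat below 0.018 m and contact force between any of the arm, the fingers and press above 1 N); the arm keeps its last pose, push and grip.
It fails at once if a bystander was pushed or tipped (distance of any of tumbler, bowl, pen_pot from where it was at the start of the episode above 0.03 m or angle between any of tumbler, bowl, pen_pot's own z axis and vertical above 0.4 rad).
It fails at once if the lever was pulled with the catch still on (value of joint lever above 0.3 rad and value of joint catch below 0.6 rad).
It fails at once if the glass flask was dropped or slammed onto the press (over 100 N) (contact force between flask and press above 100 N and value of joint catch below 0.6 rad).
It also fails if it takes over 66 s, if anything falls off the work surface, if the arm or the gripper's body presses on something with over 40 N, if the wrist force passes 120 N, or if a joint passes its speed limit or range.

### The arm

A 6-joint arm with a two-finger parallel gripper is mounted at the origin on the work surface. World frame = base frame: x ahead of the robot, y to its left, z up, the work surface at z = 0. Lengths are in m, angles in rad, forces in N, time in s.
With the tool pointing down it reaches from about 0.325 to 0.75 m from the base axis. Payload 7.6 kg.
Tool frame: the origin (TCP) lies between the finger pads; the fingertips stand 25 mm ahead of it and the grasp point (between the pads) lies 6 mm ahead of it; z points along the fingers, y is the direction in which the jaws open and shut (so a half turn about z gives the same grasp; the last joint's range is limited). The gripper opens to 85 mm and grips with 20 to 120 N. Pads are 22 mm wide; open, the fingers measure 114 mm over their backs; the gripper's body (76 mm by 85 mm) begins 54 mm behind the grasp point. The pads swing forward as they close: fully open they stand 13 mm farther back than shut.
Start: joints at [-1.217, 0.052, 1.401, -0, 1.689, -0.07], TCP at [0.216, -0.479, 0.256] pointing down, gripper open.
Joint ranges: [-2.9, 2.9], [-0.91, 2.17], [0.12, 2.37], [-1.06, 4.2], [0.26, 2.73], [-2.93, 2.93]. Speed limits (rad/s): [2.57, 2.57, 3.01, 3.14, 3.14, 3.14].

### API

Orientations are given as a unit quaternion [x, y, z, w].
In Python, from cell import robot gives the robot as it stands. Calls block until the motion is done:
- robot.goto(position, orientation): joint-space move of the TCP to a pose.
- robot.movel(position, ori=None, rate=0.15, contact_N=None): straight line of the TCP; ori=None keeps the orientation; rate is the mean speed in m/s. With contact_N (N) it stops when the force on the tool has changed by that much, and returns True; else False.
- robot.set_joints(angles): joint-space move.
- robot.set_gripper(opening, squeeze=None): finger opening in m; squeeze is the grip in N (None keeps the last); returns when the fingers have stopped.
- robot.dwell(seconds).
- robot.ik(position, orientation): joint angles nearest the present ones, or None.
- robot.camera(name): name is "scene" or "top"; returns a dict with "pixels" (384x512x3 uint8, red, green, blue), "z_map" (384x512 float32, m along the optical axis (not along the pixel's ray), 0 where there is no reading), "fx", "fy", "cx", "cy" (pixels), "pose" (4x4, takes a point from camera to world coordinates). Camera axes: x right, y up, looking along -z (the intrinsics and any distortion apply to the point x, -y, -z); pixel columns grow to the right and rows downward; lengths in m; the calibration is good to about 2 mm. A picture is of the moment at which its call begins.
A pose or a line that the arm cannot do raises robot.PlanningError and nothing moves.
- robot.hand_in(): hands the job in, once; it reports no verdict.
Readings, each from a call of its own:
- robot.current_time_s(): time.
- robot.current_joints(): joint angles.
- robot.current_joint_vel(): joint speeds.
- robot.current_tau(): joint torques, N m.
- robot.current_ee_pos(): TCP position.
- robot.current_tcp_rot(): TCP orientation.
- robot.current_force(): force on the tool from outside, world axes, zero at the start.
- robot.current_ft_torque(): the same for the moment, N m.
- robot.current_grip_width(): finger opening in m.
Only numpy, scipy, OpenCV 4.12 (cv2) and the standard library are available. Lean on these libraries where they do the work, as an engineer would, in place of code of your own. Each camera call takes 0.05 s, during which the arm holds its last target.

## Working session

There is one attempt and no reset: what is moved stays moved. The work goes in short steps, each a Python script; the robot and the scene stay as the last script left them, time stands still between calls to the robot, and variables do not carry over. Pictures are saved under pics/ and viewed, and the job is handed in when it is done.

```bash
ls; mkdir -p pics; python3 - <<'E'
from cell import robot
import cv2,numpy as np
for n in ("scene","top"):
    c=robot.camera(n); cv2.imwrite(f"pics/{n}0.png",c["pixels"][:,:,::-1]); np.savez(f"{n}0.npz",**c)
    print(n,c["fx"],c["fy"],c["cx"],c["cy"],np.round(c["pose"],3).tolist(),[k for k in c], (c["z_map"]>0).mean())
print(robot.current_time_s())
E
```

```text
pics
scene 409.7709085213549 409.7709085213549 254.3398476362682 192.54882196164064 [[-0.847, -0.335, 0.412, 0.976], [0.531, -0.533, 0.659, 0.713], [-0.001, 0.777, 0.629, 0.888], [0.0, 0.0, 0.0, 1.0]] ['pixels', 'z_map', 'fx', 'fy', 'cx', 'cy', 'pose'] 0.9960123697916666
top 437.7603443878151 437.7603443878151 258.85131122895024 187.0385575012276 [[0.008, 0.991, -0.135, 0.367], [-1.0, 0.007, -0.01, -0.01], [-0.009, 0.135, 0.991, 1.341], [0.0, 0.0, 0.0, 1.0]] ['pixels', 'z_map', 'fx', 'fy', 'cx', 'cy', 'pose'] 0.9960734049479166
0.1
```

View pics/scene0.png

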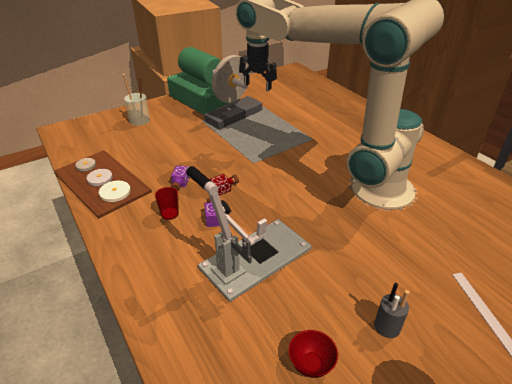

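View pics/top0.png

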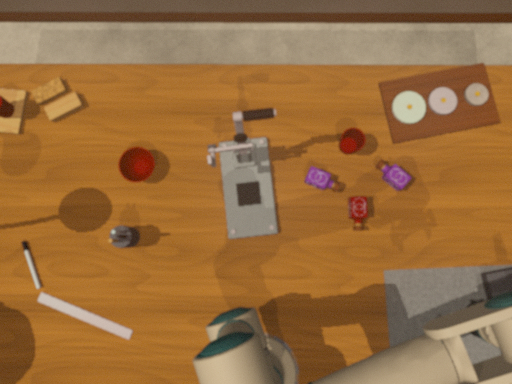

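The top view shows the toppled red flask at about (358,210) with its neck down towards the robot. The black seat is at (248,194), the lever handle at (258,115) and the catch on the left at (212,155). The purple look-alikes are at (320,178) and (397,177). Next I'll measure these.

```bash
cat > h.py <<'E'
import numpy as np,cv2
def cloud(c):
    z=c["z_map"];v,u=np.mgrid[:z.shape[0],:z.shape[1]]
    P=np.stack([(u-c["cx"])/c["fx"]*z,-(v-c["cy"])/c["fy"]*z,-z],-1)
    T=c["pose"];return P@T[:3,:3].T+T[:3,3]
def ray(c,u,v,h):
    T=c["pose"];d=T[:3,:3]@np.array([(u-c["cx"])/c["fx"],-(v-c["cy"])/c["fy"],-1]);o=T[:3,3]
    return o+d*(h-o[2])/d[2]
def proj(c,p):
    T=c["pose"];q=T[:3,:3].T@(np.asarray(p)-T[:3,3])
    return np.array([c["cx"]+c["fx"]*q[0]/-q[2],c["cy"]-c["fy"]*q[1]/-q[2]])
E
python3 - <<'E'
from h import *
for n,crops in (("top",[(190,95,300,245),(300,125,430,240)]),("scene",[(150,150,320,300)])):
    c=dict(np.load(f"{n}0.npz"));im=c["pixels"][:,:,::-1];P=cloud(c)
    for i,(a,b,d,e) in enumerate(crops):
        s=im[b:e,a:d];k=min(800//(d-a),600//(e-b));cv2.imwrite(f"pics/crop_{n}{i}.png",cv2.resize(s,None,fx=k,fy=k,interpolation=cv2.INTER_CUBIC))
    hsv=cv2.cvtColor(im,cv2.COLOR_BGR2HSV)
    red=((hsv[...,0]<6)|(hsv[...,0]>172))&(hsv[...,1]>150)
    pur=(hsv[...,0]>125)&(hsv[...,0]<160)&(hsv[...,1]>80)
    blk=(hsv[...,2]<45)
    for nm,m in(("red",red),("pur",pur),("blk",blk)):
        N,L,S,C=cv2.connectedComponentsWithStats(m.astype(np.uint8))
        for i in range(1,N):
            if S[i,4]>40:
                q=P[L==i];print(n,nm,S[i].tolist(),C[i].round(1),np.median(q,0).round(3),q.min(0).round(3),q.max(0).round(3))
E
```

```text
top red [340, 136, 21, 17, 180] [349.4 144.6] [ 0.682 -0.273  0.008] [ 0.646 -0.3   -0.001] [ 0.706 -0.238  0.088]
top red [131, 155, 22, 21, 192] [141.5 165.8] [0.61  0.368 0.008] [ 0.583  0.327 -0.002] [0.642 0.4   0.039]
top red [350, 197, 17, 25, 252] [357.8 207.3] [ 0.482 -0.29   0.048] [ 0.367 -0.315  0.032] [ 0.515 -0.01   1.341]
top pur [383, 165, 28, 24, 390] [395.9 176. ] [ 0.579 -0.406  0.047] [ 0.367 -0.46  -0.005] [ 0.621 -0.01   1.341]
top pur [306, 167, 27, 22, 352] [318.6 178.1] [ 0.57  -0.173  0.047] [ 0.367 -0.218 -0.006] [ 0.613 -0.01   1.341]
scene red [210, 174, 24, 21, 203] [222.8 183. ] [ 0.48  -0.274  0.043] [ 0.441 -0.371  0.001] [ 0.514 -0.264  0.051]
scene red [155, 187, 23, 33, 595] [167.2 202. ] [ 0.687 -0.252  0.059] [ 0.619 -0.356  0.   ] [ 0.718 -0.232  0.087]
scene red [289, 330, 49, 47, 1806] [312.7 352.9] [0.601 0.364 0.022] [ 0.558  0.296 -0.002] [0.976 0.713 0.888]
scene pur [171, 166, 19, 21, 233] [179.7 175.7] [ 0.59  -0.391  0.044] [ 0.549 -0.441  0.003] [0.976 0.713 0.888]
scene pur [205, 202, 15, 25, 224] [210.7 215.4] [ 0.59  -0.149  0.042] 
[... 659 characters left out ...]
.058 0.173] [0.183 0.023 0.151] [0.976 0.713 0.888]
scene blk [187, 167, 23, 21, 218] [197.  176.2] [0.69  0.01  0.332] [ 0.674 -0.029  0.318] [0.699 0.043 0.337]
scene blk [222, 201, 8, 13, 46] [225.7 207. ] [0.647 0.063 0.258] [0.642 0.045 0.236] [0.652 0.071 0.266]
scene blk [250, 239, 27, 24, 375] [261.9 250.6] [0.53  0.041 0.02 ] [ 0.495 -0.     0.015] [0.976 0.713 0.888]
scene blk [232, 243, 17, 19, 76] [241.2 251.6] [0.64  0.124 0.146] [0.637 0.078 0.136] [0.646 0.144 0.18 ]
scene blk [388, 283, 9, 19, 68] [392.5 292.9] [0.399 0.386 0.119] [0.394 0.38  0.089] [0.976 0.713 0.888]
scene blk [375, 306, 13, 28, 186] [379.8 319.2] [0.426 0.393 0.044] [0.416 0.375 0.002] [0.976 0.713 0.888]
```

View pics/crop_top0.png

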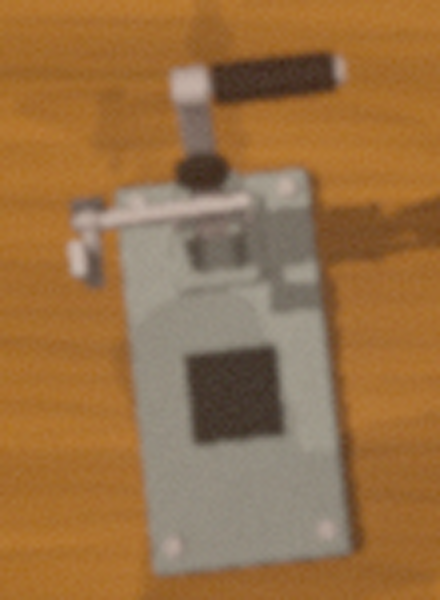

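View pics/crop_top1.png

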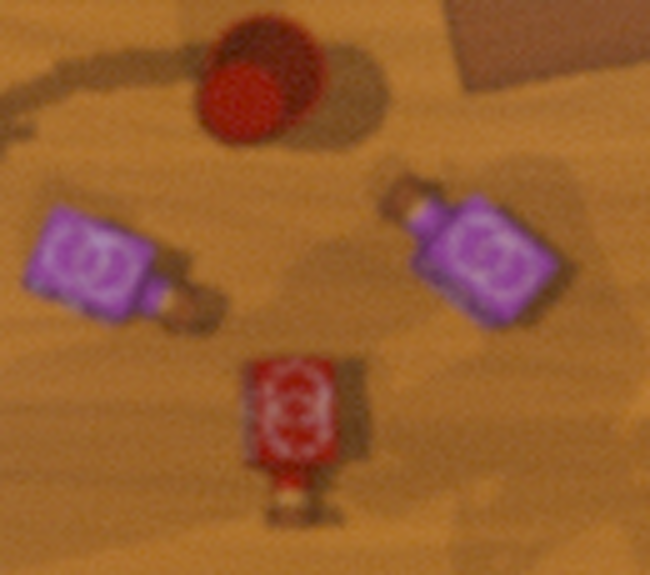

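View pics/crop_scene0.png

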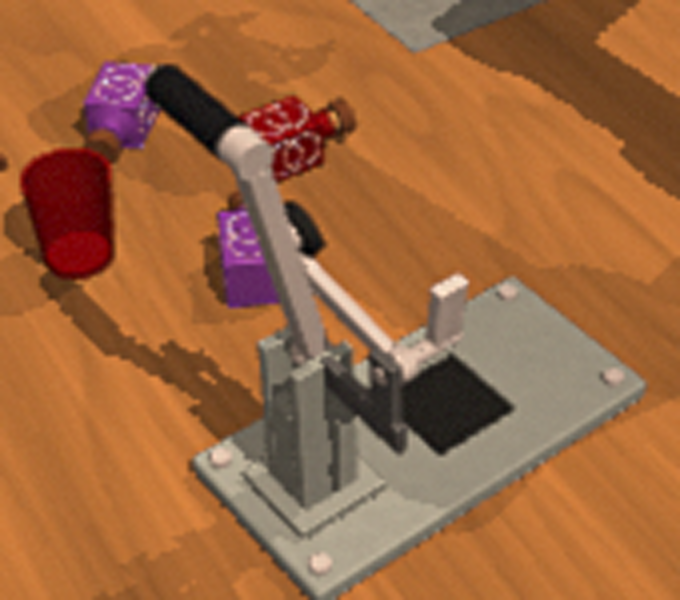

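The crops show everything needed clearly. Now I'll fit the seat square, the base plate and the flask's top face.

```bash
python3 - <<'E'
from h import *
c=dict(np.load("top0.npz"));im=c["pixels"][:,:,::-1];P=cloud(c);hsv=cv2.cvtColor(im,cv2.COLOR_BGR2HSV)
def biggest(m,roi):
    M=np.zeros_like(m,np.uint8);a,b,d,e=roi;M[b:e,a:d]=m[b:e,a:d]
    cs,_=cv2.findContours(M,cv2.RETR_EXTERNAL,cv2.CHAIN_APPROX_NONE);return max(cs,key=cv2.contourArea),M
def rect(ct,c,h,nm):
    w=np.array([ray(c,u,v,h)[:2] for u,v in ct[:,0].astype(float)],np.float32)
    r=cv2.minAreaRect(w);b=cv2.boxPoints(r);mm=cv2.moments(ct);ctr=ray(c,mm["m10"]/mm["m00"],mm["m01"]/mm["m00"],h)
    print(nm,np.round(r[0],4),np.round(r[1],4),round(r[2],2),"centroid",ctr.round(4))
ct,_=biggest(hsv[...,2]<75,(232,175,266,212));rect(ct,c,.021,"seat")
ct,M=biggest((hsv[...,1]<70)&(hsv[...,2]>70),(212,130,285,245));rect(ct,c,.018,"plate")
# long edges of plate: row-wise extents
for h,t in((.018,hsv[...,1]<70),):
    L=[];R=[]
    for v in range(175,230):
        u=np.where(M[v])[0];L.append(ray(c,u.min()-.5,v,h)[:2]);R.append(ray(c,u.max()+.5,v,h)[:2])
    for q in(L,R):
        q=np.array(q,np.float32);l=cv2.fitLine(q,cv2.DIST_HUBER,0,.01,.01).ravel();print("edge yaw",np.degrees(np.arctan2(l[1],l[0])),l[2:])
red=((hsv[...,0]<8)|(hsv[...,0]>170))&(hsv[...,1]>120)
f=(P[...,2]>.043)&(P[...,2]<.053)
roi=np.zeros(f.shape,bool);roi[190:222,342:374]=1
ct,M=biggest(f&roi,(0,0,512,384));rect(ct,c,.048,"flasktop");
ct,M=biggest(((hsv[...,0]<7)|(hsv[...,0]>165))&(hsv[...,1]>120)&roi,(0,0,512,384));rect(ct,c,.048,"flask red")
roi[:]=0;roi[218:238,342:378]=1
q=P[roi&(P[...,2]>.012)&(P[...,2]<.06)];print("neck",q.mean(0).round(4),q.min(0).round(3),q.max(0).round(3),len(q))
# scene
c=dict(np.load("scene0.npz"));P=cloud(c);im=c["pixels"][:,:,::-1];hsv=cv2.cvtColor(im,cv2.COLOR_BGR2HSV)
m=(P[...,2]>.008)&(P[...,0]>.37)&(P[...,0]<.53)&(P[...,1]>-.34)&(P[...,1]<-.24)
q=P[m];t=q[(q[:,2]>.045)&(q[:,2]<.053)];print("scene top",t.mean(0).round(4),cv2.minAreaRect(t[:,:2].astype(np.float32)));s=q[(q[:,0]<.444)];print("stopper",s.mean(0).round(4),s.min(0).round(3),s.max(0).round(3))
m=(P[...,2]>.015)&(P[...,2]<.026)&(hsv[...,2]<50);q=P[m&(P[...,0]>.45)&(P[...,0]<.6)&(P[...,1]>-.05)&(P[...,1]<.1)]
print("scene seat",q.mean(0).round(4),cv2.minAreaRect(q[:,:2].astype(np.float32)))
q=P[(P[...,2]>.3)&(P[...,0]>.6)&(P[...,1]>-.1)&(P[...,1]<.1)&(hsv[...,2]<60)];print("handle",q.mean(0).round(3),q.min(0).round(3),q.max(0).round(3))
q=P[(P[...,2]>.19)&(P[...,2]<.3)&(P[...,0]>.5)&(P[...,0]<.64)&(P[...,1]>.08)&(P[...,1]<.2)];print("catch",q.mean(0).round(3),q.min(0).round(3),q.max(0).round(3))
q=q[q[:,2]>.215];print("tab",q.mean(0).round(3),q.min(0).round(3),q.max(0).round(3))
E
```

```text
seat [0.527  0.0353] [0.0615 0.0617] 5.63 centroid [0.5272 0.0356 0.021 ]
plate [0.5471 0.0515] [0.3009 0.1749] 7.07 centroid [0.5449 0.0388 0.018 ]
edge yaw 6.9965987 [0.50050443 0.10694   ]
edge yaw 6.813106 [ 0.501544   -0.04196955]
flasktop [ 0.4826 -0.2902] [0.0473 0.0657] 88.85 centroid [ 0.4852 -0.2909  0.048 ]
flask red [ 0.4793 -0.2892] [0.0711 0.0508] 0.39 centroid [ 0.4836 -0.2899  0.048 ]
neck [ 0.4361 -0.2907  0.0348] [ 0.418 -0.311  0.016] [ 0.455 -0.269  0.046] 130
scene top [ 0.487  -0.2893  0.0475] ((0.4870017468929291, -0.2884614169597626), (0.048331376165151596, 0.05696534737944603), 88.27249908447266)
stopper [ 0.4315 -0.2861  0.0292] [ 0.42  -0.304  0.009] [ 0.444 -0.276  0.042]
scene seat [0.5291 0.0399 0.02  ] ((0.5294698476791382, 0.03750389441847801), (0.0683661624789238, 0.06839653104543686), 4.96478796005249)
handle [0.689 0.009 0.33 ] [ 0.671 -0.031  0.318] [0.7   0.043 0.337]
catch [0.612 0.124 0.207] [0.58  0.081 0.19 ] [0.64  0.143 0.241]
tab [0.592 0.132 0.23 ] [0.58  0.125 0.215] [0.602 0.137 0.241]
```

Measured: press yaw is about 6.9° and the seat is at about (0.528, 0.036). The flask centre is at about (0.486, -0.290) with its neck along -x. Next come the pose definitions and reachability checks.

```bash
cat >> h.py <<'E'
from scipy.spatial.transform import Rotation as R
YAW=np.radians(6.9);S=np.array([.528,.036,0.])
RP=R.from_euler('z',YAW)
def pw(p): return S+RP.apply(p)           # press -> world
def ori(a,y):                              # tool z=a, tool y ~ y
    a=np.array(a,float);a/=np.linalg.norm(a);y=np.array(y,float);y-=a*(a@y);y/=np.linalg.norm(y)
    return R.from_matrix(np.stack([np.cross(y,a),y,a],1))
def tcp(g,r): return np.asarray(g)-.006*r.as_matrix()[:,2]   # grasp point -> TCP
E
python3 - <<'E'
from cell import robot
from h import *
s30,c30=.5,np.sqrt(.75)
Rf=R.from_matrix(np.array([[0,0,-1],[0,1,0],[1,0,0]],float)); # cols x,y,z flask: x->+z, y->+y, z->-x
print(np.linalg.det(Rf.as_matrix()))
for sg in(1,-1):
  for t in (20,30,40):
    a=[np.sin(np.radians(t)),0,-np.cos(np.radians(t))]
    rp=ori(a,[0,sg,0]);g=np.array([.476,-.290,.029])
    q=robot.ik(tcp(g,rp),rp.as_quat())
    print(sg,t,"pick",None if q is None else np.round(q,2))
    base=(Rf.inv()*rp)
    for psi in(-40,-20,0,7,20,40):
        h=base.apply([0,0,1]);g0=np.arctan2(h[1],h[0])
        rq=R.from_euler('z',np.radians(psi)-g0)*base
        gp=pw([0,0,.021+.032+.010]);q=robot.ik(tcp(gp,rq),rq.as_quat());print("   place",psi,None if q is None else np.round(q,2),rq.apply([0,0,1]).round(2))
for d in (0,20,45,60):
  a=RP.apply([np.cos(np.radians(d)),0,-np.sin(np.radians(d))])
  for y in([0,1,0],[0,-1,0]):
    r=ori(a,RP.apply(y));q=robot.ik(tcp(pw([75,62,225]and np.array([.065,.06,.225])),r),r.as_quat());q2=robot.ik(tcp(pw(np.array([.065,.11,.205])),r),r.as_quat());print("catch",d,y,q is not None and np.round(q,2),q2 is not None)
  for y in([np.sin(np.radians(d)),0,np.cos(np.radians(d))],):
   for sg in(1,-1):
    r=ori(a,sg*RP.apply(y));print("lever",d,sg,[None if (q:=robot.ik(tcp(pw([.11-.19*np.sin(l-.209),-.06,.137+.19*np.cos(l-.209)]),r),r.as_quat())) is None else np.round(q,2).tolist() for l in(0,.9,1.78)])
E
```

```text
0.9999999999999993
1 20 pick [-0.72  0.17  1.78  0.28  0.95 -2.43]
   place -40 None [ 0.72 -0.6  -0.34]
   place -20 None [ 0.88 -0.32 -0.34]
   place 0 [-0.   -0.06  2.35  3.13  0.37 -1.56] [ 0.94  0.   -0.34]
   place 7 [-0.11 -0.06  2.35  2.58  0.42 -1.13] [ 0.93  0.11 -0.34]
   place 20 [-0.28 -0.01  2.3   1.98  0.65 -0.75] [ 0.88  0.32 -0.34]
   place 40 [-0.45  0.15  2.13  1.56  1.03 -0.63] [ 0.72  0.6  -0.34]
1 30 pick [-0.78  0.12  1.88  0.5   0.82 -2.64]
   place -40 None [ 0.66 -0.56 -0.5 ]
   place -20 None [ 0.81 -0.3  -0.5 ]
   place 0 None [ 0.87  0.   -0.5 ]
   place 7 None [ 0.86  0.11 -0.5 ]
   place 20 [-0.25 -0.11  2.27  1.53  0.51 -0.28] [ 0.81  0.3  -0.5 ]
   place 40 [-0.4   0.05  2.11  1.32  0.92 -0.38] [ 0.66  0.56 -0.5 ]
1 40 pick [-0.84  0.1   1.97  0.79  0.74 -2.92]
   place -40 None [ 0.59 -0.49 -0.64]
   place -20 [ 0.19 -0.1   2.16 -0.99  0.49  2.87] [ 0.72 -0.26 -0.64]
   place 0 None [ 0.77  0.   -0.64]
   place 7 [-0.08 -0.18  2.23  0.59  0.28  0.87] [ 0.76  0.09 -0.64]
   place 20 [-0.2  -0.14  2.2   0.99  0.5   0.27] [ 0.72  0.26 -0.64]
   place 40
[... 1792 characters left out ...]
 [ 0.11 -0.23  1.87  0.01  0.72  1.55] True
lever 45 1 [[-0.13, -0.02, 1.48, 0.22, 0.92, -0.31], [-0.24, -0.48, 1.94, 0.31, 0.95, -0.45], [-0.33, -0.61, 2.32, 0.47, 0.75, -0.69]]
lever 45 -1 [[-0.13, -0.02, 1.48, 0.22, 0.92, 2.83], [-0.24, -0.48, 1.94, 0.31, 0.95, 2.69], [-0.33, -0.61, 2.32, 0.47, 0.75, 2.46]]
catch 60 [0, 1, 0] [ 0.11 -0.1   1.67  0.01  1.05 -1.58] True
catch 60 [0, -1, 0] [ 0.11 -0.1   1.67  0.01  1.05  1.56] True
lever 60 1 [[-0.11, 0.13, 1.24, 0.12, 1.26, -0.23], [-0.2, -0.32, 1.74, 0.17, 1.22, -0.33], [-0.26, -0.45, 2.13, 0.23, 0.98, -0.46]]
lever 60 -1 [[-0.11, 0.13, 1.24, 0.12, 1.26, 2.91], [-0.2, -0.32, 1.74, 0.17, 1.22, 2.81], [-0.26, -0.45, 2.13, 0.23, 0.98, 2.68]]
```

```bash
python3 - <<'E'
from cell import robot
from h import *
t=np.radians(30);a=np.array([np.sin(t),0,-np.cos(t)])
rp=ori(a,[0,1,0]);g=np.array([.476,-.290,.029]);p=tcp(g,rp)
robot.set_gripper(.07,40)
robot.goto(p-.1*a,rp.as_quat())
print(robot.movel(p,rate=.1,contact_N=8), robot.current_ee_pos()-p)
robot.set_gripper(.0,40); print("w",robot.current_grip_width(),robot.current_force(),robot.current_time_s())
print(robot.movel(p+[0,0,.05],rate=.1))
for n in ("scene","top"):
    c=robot.camera(n);np.savez(f"{n}1.npz",**c)
    im=c["pixels"][:,:,::-1];s=im[120:260,120:320] if n=="scene" else im[150:260,280:420]
    cv2.imwrite(f"pics/{n}1.png",cv2.resize(s,None,fx=4,fy=4,interpolation=cv2.INTER_CUBIC))
print(robot.current_grip_width(),robot.current_time_s(),robot.current_joints())
E
```

```text
False [ 0.00010472 -0.00025763  0.00055484]
w 0.04746300114593036 [-3.32461391 -1.00327223  5.31541203] 4.0583
False
0.047760313641284496 4.8083 [-0.78036237  0.0297867   1.85628476  0.45741863  0.92139278 -2.56906875]
```

View pics/scene1.png

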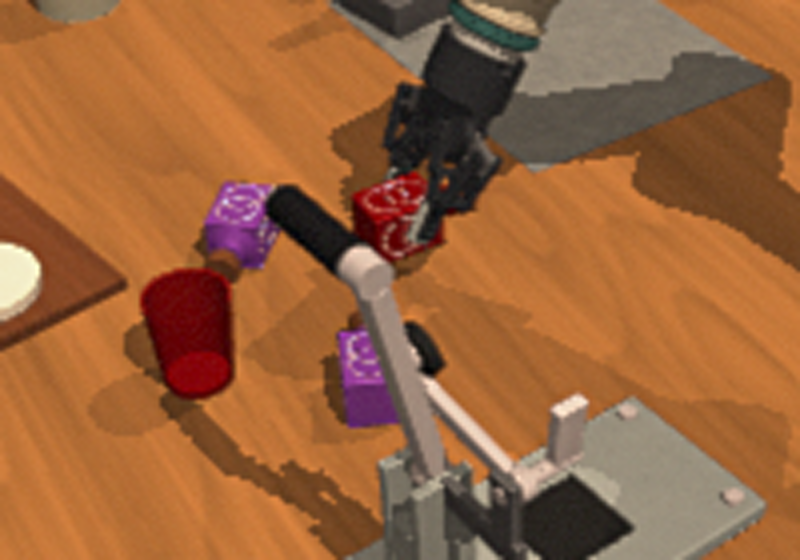

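View pics/top1.png

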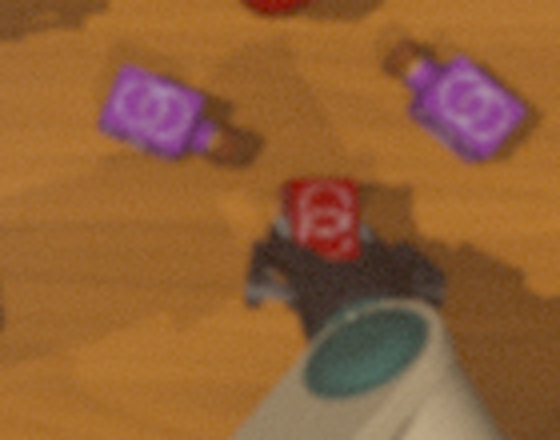

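The flask is held level and clear of the bench: red body at (398,215) in the scene crop. I'll check its tilt in the hand, then reorient above the seat.

```bash
python3 - <<'E'
from h import *
for n in("scene1","top1"):
    c=dict(np.load(n+".npz"));P=cloud(c);hsv=cv2.cvtColor(c["pixels"],cv2.COLOR_RGB2HSV)
    m=((hsv[...,0]<10)|(hsv[...,0]>165))&(P[...,0]>.44)&(P[...,0]<.54)&(P[...,1]>-.34)&(P[...,1]<-.24)&(P[...,2]>.04)&(hsv[...,1]>60)
    q=P[m];t=q[q[:,2]>.092];A=np.c_[t[:,:2]-t[:,:2].mean(0),np.ones(len(t))];print(n,len(t),np.linalg.lstsq(A,t[:,2],rcond=None)[0],t.min(0),t.max(0),q.min(0),q.max(0))
    f=q[(q[:,2]<.09)&(q[:,0]>.505)];
    if len(f)>5:print("base x",np.median(f,0),len(f),np.polyfit(f[:,2],f[:,0],1))
E
```

```text
scene1 164 [-0.14184164  0.13274897  0.09658627] [ 0.44043314 -0.33332081  0.09210186] [ 0.52142877 -0.24064385  0.12794829] [ 0.44043314 -0.33332081  0.04674097] [ 0.52284971 -0.24064385  0.12794829]
base x [ 0.51917937 -0.26882742  0.07365184] 77 [0.08923257 0.50993259]
top1 436 [-0.9083958   0.15015956  0.11039198] [ 0.44020626 -0.33991536  0.09214611] [ 0.51568614 -0.24122376  0.21178629] [ 0.44020626 -0.33991536  0.061948  ] [ 0.51595266 -0.24122376  0.21178629]
base x [ 0.51048808 -0.2632545   0.07637987] 6 [0.08133564 0.50426051]
```

```bash
python3 - <<'E'
from cell import robot
from h import *
t=np.radians(30);a=np.array([np.sin(t),0,-np.cos(t)])
rp=ori(a,[0,1,0]);p=np.array(robot.current_ee_pos())
Rf=R.from_matrix(np.array([[0,0,-1],[0,1,0],[1,0,0]],float));base=Rf.inv()*rp
h=base.apply([0,0,1]);rq=R.from_euler('z',np.radians(40)-np.arctan2(h[1],h[0]))*base
# flask centre rel. to TCP in tool frame
d=rp.inv().apply(np.array([.486,-.290,.024])-tcp([.476,-.290,.029],rp))
def place(z): return pw([0,0,z])-rq.apply(d)   # z = flask_mid height
robot.movel(p+[0,0,.15],rate=.2)
robot.goto(place(.16),rq.as_quat())
print(robot.current_grip_width(),robot.current_time_s(),rq.as_quat().round(4).tolist(),place(.053).tolist())
np.savez("place.npz",q=rq.as_quat(),d=d)
for n in ("scene","top"):
    c=robot.camera(n);np.savez(f"{n}2.npz",**c)
    im=c["pixels"][:,:,::-1];s=im[120:300,150:330] if n=="scene" else im[120:260,180:320]
    cv2.imwrite(f"pics/{n}2.png",cv2.resize(s,None,fx=3,fy=3,interpolation=cv2.INTER_CUBIC))
E
```

```text
0.047323029427521555 7.7333 [-0.8138, -0.2962, -0.4698, 0.171] [0.5201892940953915, 0.029446039556208784, 0.06600000000000002]
```

View pics/scene2.png

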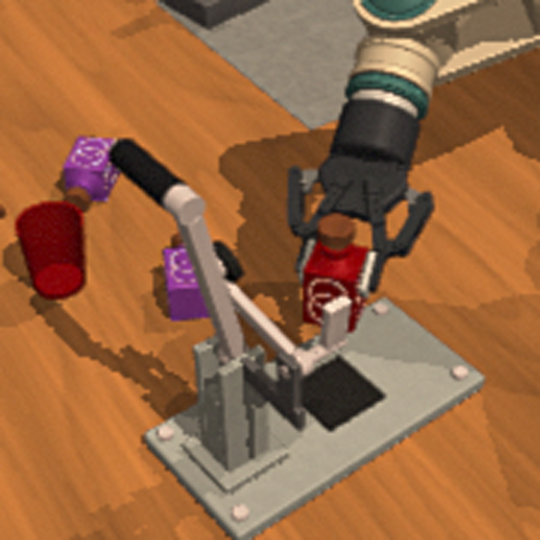

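View pics/top2.png

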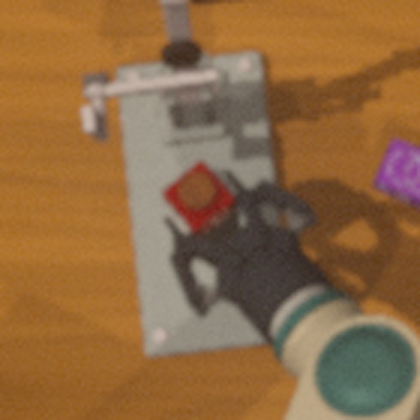

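The flask is upright above the seat, with the stopper disc at crop (197,190) in the top view, about (245.7,183.3) full-frame. I'll compare its axis with the seat.

```bash
python3 - <<'E'
from h import *
c=dict(np.load("top2.npz"));hsv=cv2.cvtColor(c["pixels"],cv2.COLOR_RGB2HSV);P=cloud(c)
m=(P[...,2]>.222)&(P[...,2]<.24)&(abs(P[...,0]-.528)<.035)&(abs(P[...,1]-.036)<.035)
v,u=np.where(m&(hsv[...,1]>60));print(len(u),u.mean(),v.mean(),ray(c,u.mean(),v.mean(),.229).round(4),P[m&(hsv[...,1]>60)].mean(0).round(4), ray(c,245.7,183.3,.229).round(4))
c=dict(np.load("scene2.npz"));hsv=cv2.cvtColor(c["pixels"],cv2.COLOR_RGB2HSV);P=cloud(c)
m=(P[...,2]>.223)&(P[...,2]<.24)&(abs(P[...,0]-.528)<.04)&(abs(P[...,1]-.036)<.04)&(hsv[...,1]>90)
print(P[m].mean(0).round(4),m.sum())
# vertical faces: normals via plane fit of red body
m=(P[...,2]>.135)&(P[...,2]<.19)&(abs(P[...,0]-.528)<.05)&(abs(P[...,1]-.036)<.05)&(hsv[...,1]>150)&((hsv[...,0]<6)|(hsv[...,0]>172))
q=P[m];print(len(q),q.min(0),q.max(0))
best=None
rng=np.random.default_rng(0)
for _ in range(500):
    s=q[rng.choice(len(q),3,False)];n=np.cross(s[1]-s[0],s[2]-s[0]);l=np.linalg.norm(n)
    if l<1e-5: continue
    n/=l;k=(abs((q-s[0])@n)<.002).sum()
    if best is None or k>best[0]:best=(k,n,s[0])
i=abs((q-best[2])@best[1])<.0025;n=np.linalg.svd(q[i]-q[i].mean(0))[2][2];print(i.sum(),n, q[i].mean(0))
E
```

```text
117 244.52136752136752 183.4188034188034 [0.5272 0.0384 0.229 ] [0.5273 0.0384 0.2283] [0.5276 0.0354 0.229 ]
[0.5321 0.0403 0.2266] 93
190 [0.50347003 0.01246208 0.13573171] [0.56413268 0.07261475 0.18990001]
134 [-0.7637815  -0.64516434 -0.0200198 ] [0.5493987  0.05214143 0.16877697]
```

The axis is within about 3 mm of the seat centre and the tilt is about 0.02 rad, so I'll lower it.

```bash
python3 - <<'E'
from cell import robot
from h import *
z=np.load("place.npz");rq=R.from_quat(z["q"]);d=z["d"]
def place(zz): return pw([0,-.001,zz])-rq.apply(d)
robot.movel(place(.062),rate=.1)
print(robot.movel(place(.049),rate=.02,contact_N=4),robot.current_ee_pos()-place(.053),robot.current_force())
robot.dwell(.2)
robot.set_gripper(.064,20);robot.dwell(.3)
a=rq.apply([0,0,1]);p=np.array(robot.current_ee_pos())
robot.movel(p-.10*a,rate=.12);
robot.movel(p-.10*a+[0,0,.12],rate=.25)
print(robot.current_time_s())
for n in ("scene","top"):
    c=robot.camera(n);np.savez(f"{n}3.npz",**c)
    im=c["pixels"][:,:,::-1];s=im[120:300,150:330] if n=="scene" else im[90:260,180:320]
    cv2.imwrite(f"pics/{n}3.png",cv2.resize(s,None,fx=3,fy=3,interpolation=cv2.INTER_CUBIC))
E
```

```text
True [ 2.36275287e-04 -3.79829149e-05  7.95265067e-04] [2.06253345 1.11403871 1.98761007]
11.8667
```

View pics/scene3.png

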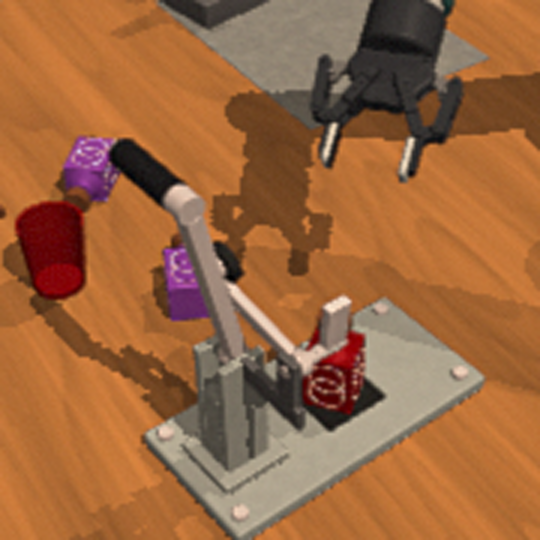

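View pics/top3.png

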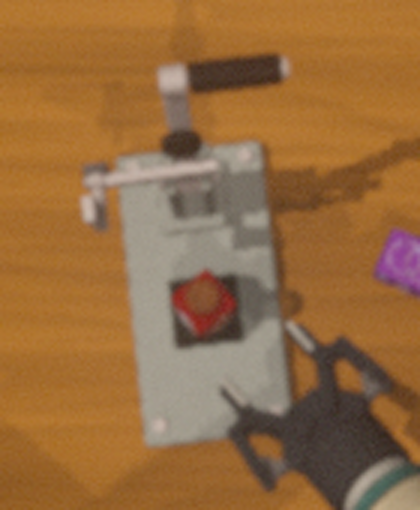

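The flask stands upright in the middle of the seat (disc at crop (204,297) in the top view) and the catch is still on. Next I'll push the catch over with closed fingers.

```bash
python3 - <<'E'
from cell import robot
from h import *
c=dict(np.load("top3.npz"));P=cloud(c);m=(P[...,2]>.115)&(P[...,2]<.13)&(abs(P[...,0]-.528)<.04)&(abs(P[...,1]-.036)<.04)
print("stopper",P[m].mean(0).round(4),m.sum())
a=RP.apply([.7071,0,-.7071]);opts=[]
for sg in(1,-1):
    r=ori(a,sg*RP.apply([0,1,0]));q=robot.ik(pw([.075,.04,.24])-.025*a,r.as_quat())
    if q is not None: opts.append((np.abs(np.array(q)-robot.current_joints()).max(),sg))
sg=min(opts)[1];r=ori(a,sg*RP.apply([0,1,0]))
tip=lambda x,y,z: pw([x,y,z])-.025*a
robot.set_gripper(0,20)
robot.goto(tip(.065,.035,.26),r.as_quat())
robot.movel(tip(.080,.042,.218),rate=.15)
F0=np.array(robot.current_force())
for th in np.linspace(0,1.65,9):
    rr=.033;o=.005+.012
    y=.080+rr*np.sin(th)-o*np.cos(th);z=.190+rr*np.cos(th)+o*np.sin(th)
    k=robot.movel(tip(.080,y,z),rate=.08,contact_N=25)
    print(round(th,2),k,(np.array(robot.current_force())-F0).round(1))
    if k: break
p=np.array(robot.current_ee_pos())
robot.movel(p+RP.apply([-.06,-.0,.06]),rate=.2)
print(robot.current_time_s())
for n in ("scene","top"):
    c=robot.camera(n);np.savez(f"{n}4.npz",**c)
    im=c["pixels"][:,:,::-1];s=im[120:300,150:330] if n=="scene" else im[90:260,180:320]
    cv2.imwrite(f"pics/{n}4.png",cv2.resize(s,None,fx=3,fy=3,interpolation=cv2.INTER_CUBIC))
E
```

```text
stopper [0.5272 0.0373 0.1217] 100
0.0 False [-0.8  0.8 -1.4]
0.21 False [-1.2 -0.4 -0.8]
0.41 False [-0.3 -0.3 -2.1]
0.62 False [ 0.   0.6 -2.1]
0.82 False [-0.4  1.2 -1.1]
1.03 False [ 0.  -0.2 -1.4]
1.24 False [-0.3  0.2 -1.2]
1.44 False [ 0.1  1.4 -1.4]
1.65 False [-0.1  0.7 -2.9]
17.3417
```

View pics/scene4.png

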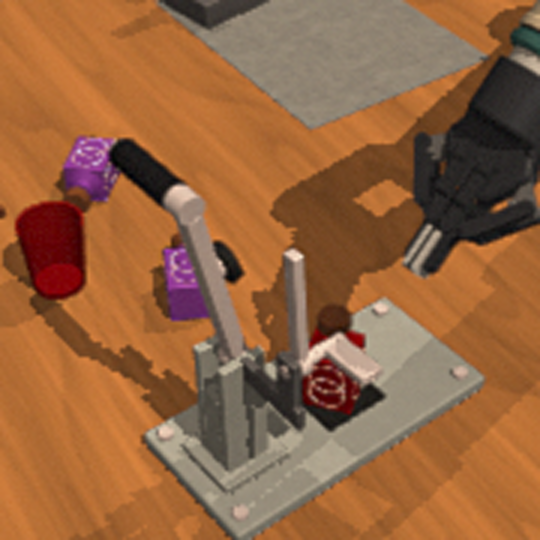

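View pics/top4.png

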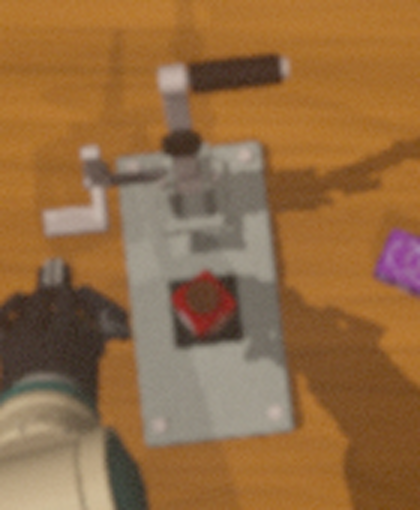

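The catch bar now stands upright (scene crop (294,310)) and the tab points left. I'll measure the angle.

```bash
python3 - <<'E'
from h import *
c=dict(np.load("scene4.npz"));P=cloud(c);Q=RP.inv().apply((P.reshape(-1,3)-S)).reshape(P.shape)
m=(Q[...,2]>.215)&(Q[...,2]<.31)&(abs(Q[...,0]-.105)<.02)&(abs(Q[...,1]-.085)<.03);q=Q[m]
k=np.polyfit(q[:,2],q[:,1],1);print("bar",len(q),k,"theta",np.pi/2+np.arctan(k[0]),q.max(0))
for n in("scene4","top4"):
    c=dict(np.load(n+".npz"));P=cloud(c);Q=RP.inv().apply((P.reshape(-1,3)-S)).reshape(P.shape)
    m=(Q[...,2]>.17)&(Q[...,2]<.215)&(abs(Q[...,0]-.072)<.012)&(Q[...,1]>.09)&(Q[...,1]<.14);q=Q[m];k=np.polyfit(q[:,1],q[:,2],1);print(n,len(q),k,"theta",np.pi/2-np.arctan(k[0]),q.mean(0))
m=(Q[...,2]>.30)&(Q[...,0]>.12)&(Q[...,0]<.18)&(Q[...,1]>-.1)&(Q[...,1]<-.015);print("handle top",Q[m].mean(0),Q[m].min(0),Q[m].max(0))
c=dict(np.load("scene4.npz"));P=cloud(c);Q=RP.inv().apply((P.reshape(-1,3)-S)).reshape(P.shape)
m=(Q[...,2]>.30)&(Q[...,0]>.12)&(Q[...,0]<.18)&(Q[...,1]>-.1)&(Q[...,1]<-.015);print("handle sc",Q[m].mean(0),Q[m].min(0),Q[m].max(0))
E
```

```text
bar 196 [-0.06508925  0.09686519] theta 1.5057987619327224 [0.11275426 0.08677627 0.30077201]
scene4 142 [0.0061306  0.19428682] theta 1.5646658002723732 [0.0745834  0.11308988 0.19498013]
top4 120 [0.04678331 0.1918735 ] theta 1.524047101817337 [0.07045662 0.11022112 0.19703001]
handle top [ 0.14516255 -0.05205489  0.33241375] [ 0.13462326 -0.09065596  0.31754178] [ 0.16050494 -0.01500143  0.33972392]
handle sc [ 0.15623068 -0.04965088  0.33041587] [ 0.14132265 -0.0914395   0.31540679] [ 0.16410133 -0.01507028  0.3370133 ]
```

The catch is at about 1.53 rad. I'll press it to its stop, then grip the handle.

```bash
python3 - <<'E'
from cell import robot
from h import *
p=np.array(robot.current_ee_pos());b=p-RP.apply([-.06,0,.06])
robot.movel(b+[0,0,.004],rate=.15)
k=robot.movel(b-[0,0,.016],rate=.05,contact_N=8);print(k,robot.current_ee_pos()-b,robot.current_force())
p=np.array(robot.current_ee_pos())
robot.movel(p+RP.apply([-.06,0,.06]),rate=.2)
robot.set_gripper(.06,50)
d=np.radians(45);a=RP.apply([np.cos(d),0,-np.sin(d)]);y=RP.apply([np.sin(d),0,np.cos(d)])
H=lambda l:pw([.11-.19*np.sin(l-.209),-.06,.137+.19*np.cos(l-.209)])
r=ori(a,y);pre=tcp(H(0),r)-.09*a
print(np.round(robot.ik(pre,r.as_quat()),2))
robot.movel(np.array(robot.current_ee_pos())+RP.apply([-.05,-.05,.1]),rate=.25)
robot.goto(pre,r.as_quat())
print(robot.current_time_s())
for n in ("scene","top"):
    c=robot.camera(n);np.savez(f"{n}5.npz",**c)
    im=c["pixels"][:,:,::-1];s=im[100:300,150:350] if n=="scene" else im[90:260,180:320]
    cv2.imwrite(f"pics/{n}5.png",cv2.resize(s,None,fx=3,fy=3,interpolation=cv2.INTER_CUBIC))
c=dict(np.load("scene5.npz"));P=cloud(c);Q=RP.inv().apply((P.reshape(-1,3)-S)).reshape(P.shape)
m=(Q[...,2]>.215)&(Q[...,2]<.31)&(abs(Q[...,0]-.105)<.02)&(abs(Q[...,1]-.09)<.03);q=Q[m]
k=np.polyfit(q[:,2],q[:,1],1);print("bar",len(q),"theta",np.pi/2+np.arctan(k[0]))
E
```

```text
True [ 0.00120008  0.00068801 -0.00658952] [0.26268968 1.14430545 3.47329555]
[-0.17 -0.2   1.52  0.23  1.07 -0.32]
21.9583
bar 178 theta 1.731172810479669
```

View pics/scene5.png

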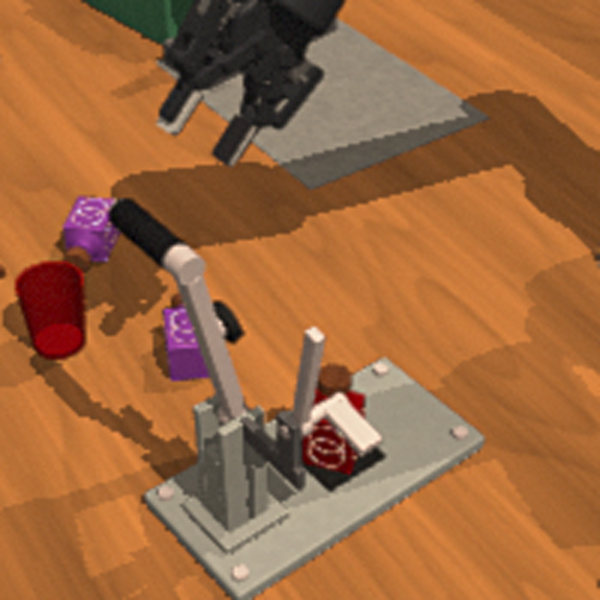

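View pics/top5.png

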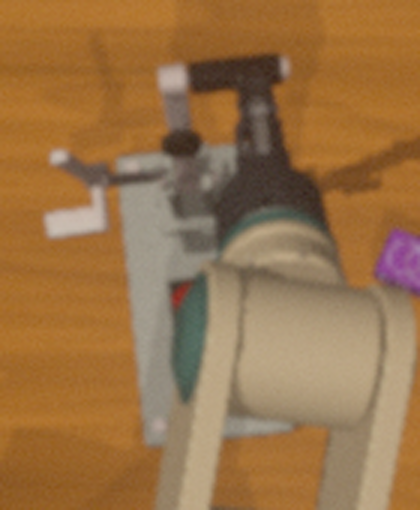

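The catch is at the stop (about 1.73 rad) and the open fingers line up with the handle, at crop (262,80) in the top view. I'll approach, grip and start the pull.

```bash
cat >> h.py <<'E'
_d=np.radians(45);LA=RP.apply([np.cos(_d),0,-np.sin(_d)]);LR=ori(LA,RP.apply([np.sin(_d),0,np.cos(_d)]))
def H(l,y=-.06): return pw([.11-.19*np.sin(l-.209),y,.137+.19*np.cos(l-.209)])
E
python3 - <<'E'
from cell import robot
from h import *
F0=np.array(robot.current_force())
print(robot.movel(tcp(H(0),LR),rate=.1,contact_N=8))
robot.set_gripper(0,50);print("w",robot.current_grip_width(),(np.array(robot.current_force())-F0).round(1))
for l in np.arange(.15,1.51,.15):
    k=robot.movel(tcp(H(l),LR),rate=.15,contact_N=35)
    print(round(l,2),k,(np.array(robot.current_force())-F0).round(1))
    if k:break
print(robot.current_time_s(),robot.current_grip_width())
for n in ("scene","top"):
    c=robot.camera(n);np.savez(f"{n}6.npz",**c)
    im=c["pixels"][:,:,::-1];s=im[100:300,150:350] if n=="scene" else im[90:260,180:320]
    cv2.imwrite(f"pics/{n}6.png",cv2.resize(s,None,fx=3,fy=3,interpolation=cv2.INTER_CUBIC))
E
```

```text
False
w 0.024460018111846917 [-4.8 -0.1  1.9]
0.15 False [ 3.2 -0.6  1.4]
0.3 False [ 1.7 -0.1  2. ]
0.45 False [2.2 0.  3.4]
0.6 False [ 0.4 -1.1  4.1]
0.75 False [-1.6  0.5  6.7]
0.9 False [-4.3  0.4  8.1]
1.05 False [-7.8 -0.3 10.6]
1.2 False [-16.4   0.4  13.9]
1.35 False [-33.5  -1.9  19.6]
1.5 False [-35.2  -5.1  13. ]
26.9333 0.024248806563423105
```

View pics/scene6.png

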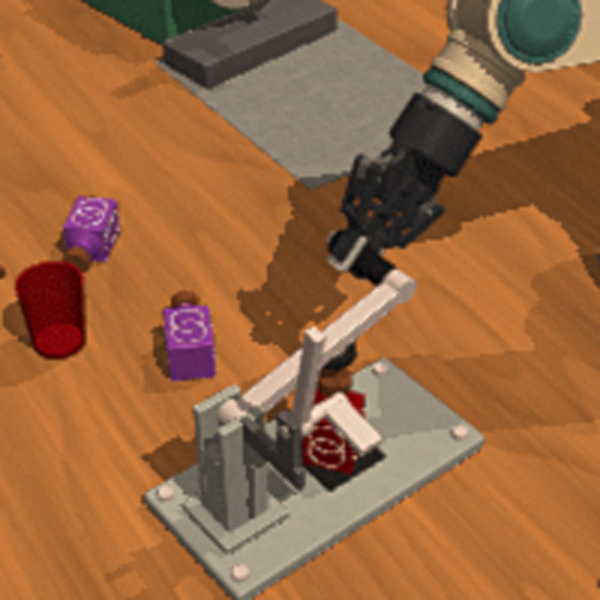

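The lever follows and is now close to level, but a radial reaction of about 35 N in -x means my path is a few mm too short. I'll relax that before pressing.

```bash
python3 - <<'E'
from cell import robot
from h import *
rad=RP.apply([-np.sin(1.291),0,np.cos(1.291)])
print(np.array(robot.current_force()).round(1))
p=np.array(robot.current_ee_pos());print((p-tcp(H(1.5),LR)).round(4))
for i in range(1,5):
    robot.movel(p+.0015*i*rad,rate=.03);f=np.array(robot.current_force());print(i,f.round(1),"radial",round(float(f@rad),1))
    if f@rad<6:break
c=dict(np.load("scene6.npz"));P=cloud(c);Q=RP.inv().apply((P.reshape(-1,3)-S)).reshape(P.shape)
m=(Q[...,2]>.13)&(Q[...,0]<.09)&(Q[...,0]>-.06)&(abs(Q[...,1])<.02)&(Q[...,2]<.25);q=Q[m];q=q[q[:,2]>.145]
k=np.polyfit(q[:,0],q[:,2],1);print("lever",len(q),k,"l",1.571+.209+np.arctan(k[0]))
E
```

```text
[-35.   -5.8  14. ]
[-0.0012 -0.0003 -0.0013]
1 [6.7 0.6 1.7] radial -6.0
lever 462 [-0.25201001  0.17003019] l 1.5331304578164877
```

```bash
python3 - <<'E'
from cell import robot
from h import *
off=.0012
def rad(l): return RP.apply([-np.sin(l-.209),0,np.cos(l-.209)])
def tan(l): return RP.apply([-np.cos(l-.209),0,-np.sin(l-.209)])
for l in list(np.arange(1.54,1.69,.04))+list(np.arange(1.70,1.765,.015)):
    k=robot.movel(tcp(H(l),LR)+off*rad(l),rate=.06)
    f=np.array(robot.current_force());fr=f@rad(l);ft=f@tan(l);print(round(l,3),f.round(1),"rad %.1f tan %.1f off %.4f"%(fr,ft,off))
    if fr>12: off+=.0008
    if fr<-12: off-=.0008
    if -ft>35 or abs(fr)>40: break
print(robot.current_time_s(),robot.current_grip_width())
for n in ("scene",):
    c=robot.camera(n);np.savez(f"{n}7.npz",**c)
    im=c["pixels"][:,:,::-1];s=im[100:300,150:350]
    cv2.imwrite(f"pics/{n}7.png",cv2.resize(s,None,fx=3,fy=3,interpolation=cv2.INTER_CUBIC))
P=cloud(c);Q=RP.inv().apply((P.reshape(-1,3)-S)).reshape(P.shape)
q=Q[(Q[...,2]>.135)&(Q[...,0]<.08)&(Q[...,0]>-.06)&(abs(Q[...,1])<.012)&(Q[...,2]<.2)]
k=np.polyfit(q[:,0],q[:,2],1);print("lever",len(q),k,"l",1.571+.209+np.arctan(k[0]))
E
```

```text
1.54 [-13.6  -3.4   7.4] rad 15.2 tan -3.9 off 0.0012
1.58 [ 2.6 -0.7  3.7] rad -1.7 tan -4.1 off 0.0020
1.62 [ 5.1 -1.5  3.4] rad -4.3 tan -4.2 off 0.0020
1.66 [ 4.2 -0.7  3.4] rad -3.6 tan -3.9 off 0.0020
1.7 [ 5.4 -0.3  3.4] rad -5.0 tan -3.9 off 0.0020
1.715 [2.4 0.9 5.8] rad -2.1 tan -5.9 off 0.0020
1.73 [-0.2  0.6  8.1] rad 0.5 tan -8.1 off 0.0020
1.745 [-0.3  0.5  7.3] rad 0.5 tan -7.3 off 0.0020
1.76 [-1.3  0.2  7.4] rad 1.4 tan -7.4 off 0.0020
29.6333 0.024571800284884475
lever 301 [-0.01430067  0.14472121] l 1.7657003052779923
```

View pics/scene7.png

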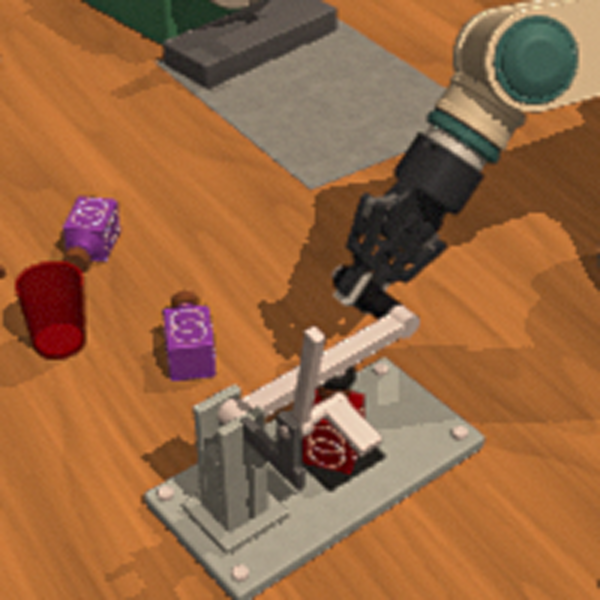

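The foot met the stopper at about 1.71 and is pushing it in smoothly. I'll continue until the force rises, which marks it as home.

```bash
python3 - <<'E'
from cell import robot
from h import *
off=.0020
def rad(l): return RP.apply([-np.sin(l-.209),0,np.cos(l-.209)])
def tan(l): return RP.apply([-np.cos(l-.209),0,-np.sin(l-.209)])
for l in np.arange(1.766,1.825,.005):
    robot.movel(tcp(H(l),LR)+off*rad(l),rate=.03)
    f=np.array(robot.current_force());ft=f@tan(l);print(round(l,3),"rad %.1f tan %.1f"%(f@rad(l),ft))
    if -ft>20: break
robot.dwell(.5)
print(robot.current_time_s(),robot.current_force())
for n in ("scene","top"):
    c=robot.camera(n);np.savez(f"{n}8.npz",**c)
    im=c["pixels"][:,:,::-1];s=im[180:290,200:310] if n=="scene" else im[90:260,180:320]
    k=5 if n=="scene" else 3
    cv2.imwrite(f"pics/{n}8.png",cv2.resize(s,None,fx=k,fy=k,interpolation=cv2.INTER_CUBIC))
c=dict(np.load("scene8.npz"))
P=cloud(c);Q=RP.inv().apply((P.reshape(-1,3)-S)).reshape(P.shape)
q=Q[(Q[...,2]>.135)&(Q[...,0]<.08)&(Q[...,0]>-.06)&(abs(Q[...,1])<.012)&(Q[...,2]<.2)]
k=np.polyfit(q[:,0],q[:,2],1);print("lever",len(q),k,"l",1.571+.209+np.arctan(k[0]))
E
```

```text
1.766 rad 2.3 tan -8.8
1.771 rad 3.4 tan -9.8
1.776 rad 4.5 tan -11.1
1.781 rad 5.2 tan -10.5
1.786 rad 11.4 tan -14.3
1.791 rad 21.6 tan -21.6
31.6833 [-21.0126812   -0.18379358  21.40251679]
lever 278 [0.00298    0.14279866] l 1.7829799956140029
```

View pics/scene8.png

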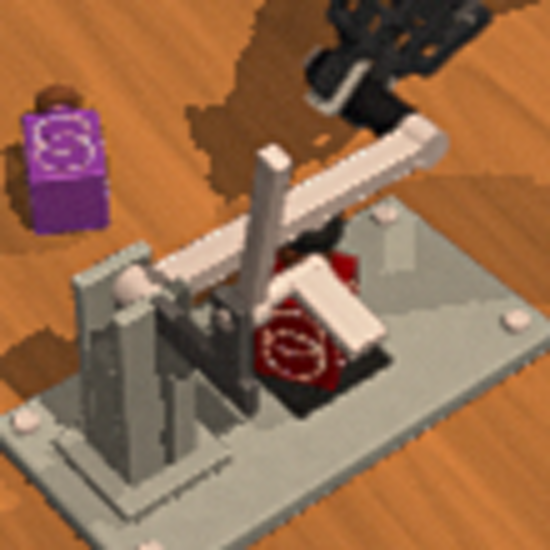

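View pics/top8.png

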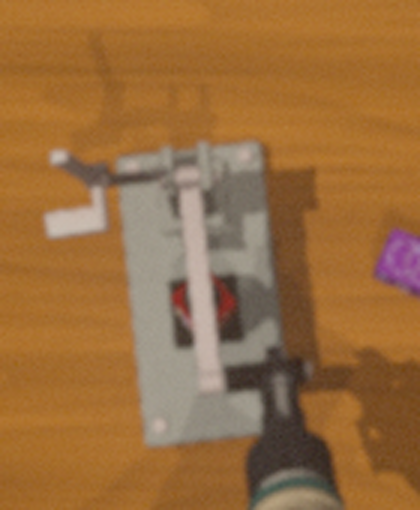

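The lever reads about 1.783 rad, essentially level, and the force doubled over the last two steps, so the stopper is home. The flask is upright on the seat, the catch is over, and the hand still holds the handle down. I'm handing in.

```bash
python3 - <<'E'
from cell import robot
print(robot.current_force()); robot.hand_in(); print(robot.current_time_s())
E
```

```text
[-20.70905123   0.45150684  21.71742653]
the job is handed in; nothing more can be done
the job is handed in; nothing more can be done
```

I stood the flask on the press seat, flipped the catch over, pulled the lever down to push the stopper home, and handed the job in at about 32 s while still gripping the handle. The hand-in reports no verdict, so these are my own last checks:

- **Flask:** after I set it down, the stopper axis was within about 2 mm of the seat centre. In the last picture the flask is still upright and centred. I did not measure its tilt again after pressing; before placing, it was about 0.02 rad along the one side I could fit.
- **Catch:** the first push left it at about 1.53 rad, so I pressed the tab a second time. It then measured about 1.73 rad, against the stop.
- **Lever and stopper:** the lever measured about 1.78 rad in the depth image. The handle force rose from about 10 N to 22 N between 1.78 and 1.79 rad. I took that rise as the stopper being home, because the foot hides the stopper from view.
- **Hold force:** the tool still read about 21 N upwards when I handed in.
- **Bystanders:** I moved none of them and nothing looked disturbed in the pictures, but I did not re-measure their positions.

**Path error:** during the pull my arc was about 2 mm too short, which built up about 35 N along the lever. I corrected most of it before the stopper moved, but about 21 N had come back at the final hold. It stayed below the 120 N wrist limit. I did not measure the force on the gripper body separately.

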